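# Snap the hold-down column onto its spigot on the saw carriage

## Task

Fit the hold-down clamp to the saw carriage: take the loose blue column standing at the right, slide its bell-mouthed tube down over the steel spigot of the grey foot until it sits on the shoulder, and turn it there until the spring button pops out through the hole in the tube, so that the column is locked with its arm over the board. Feel for the button: do not ram the column down or wrench it against the popped button, do not knock the column over, and leave the board, the pencil on it and the spare knob beside the foot where they are. Let go at the end.

Things in the scene. Friction and masses are not known exactly. Their poses are not given: they have to be found in the camera images.
- column: Loose hold-down column, 0.4 to 0.65 kg, standing upright on its mouth. Origin: centre of the tube's open lower end; z up the tube. Round blue tube, outside 34 mm, 150 mm long; hollow up to z = 74 mm, inside 28 mm, flared at the lowest 10 mm to 39 mm inside, 45 mm outside. The hole is on the -x side, the arm points to +y. Centre of mass about 10 mm off the axis towards the arm. Rigid
- column_grip (a point): Middle of the column's plain round grip end, on its axis at z = 128 mm. Diameter 34 mm, z = 90 to 150 mm, with two thin dark bands; may be held from above in any direction across the tube
- column_hole (a point): Centre of the round 9.5 mm hole through the tube's wall, at the outer face on the -x side, 24 mm above the mouth
- column_pad (a point): Centre of the underside of the rubber pad (28 mm across) on the column's arm, 95 mm from the tube's axis, level with the mouth. Dark arm 18 mm wide, z = 62 to 88 mm; above the pad a spindle and a black star knob 46 mm wide, z = 96 to 124 mm. The pad also carries the standing column
- foot: Grey foot, fixed on the carriage. Origin: on the spigot's axis at table level; z up. Plate 78 mm (x) by 120 mm (y = -74 to +46 mm), 12 mm high, two screw heads near its -y end (to z = 22 mm), in the middle a boss with the round dark shoulder, 48 mm across
- spigot_shoulder (a point): On the spigot's axis, at the top of the shoulder on which the tube's mouth comes to sit: 36 mm above the table
- spigot_top (a point): Top of the upright round steel spigot, on its axis, 106 mm above the table; diameter 26.4 mm, its top 6 mm chamfered to 17 mm. The brass button, 8 mm across with a round end, sticks 5 mm out of its side, 24 mm above the shoulder. It looks to the foot's -x side only roughly: the spigot was set by hand and locked, so it may stand up to 0.6 rad either way about z
- button (a joint): Travel of the spring button into the spigot, m: 0 out, 0.0052 fully in, 0.002 to 0.004 while the plain inside of the tube holds it. Its spring pushes with 4 to 7 N. The flared mouth cams it in with about 10 N down; then the tube slides and turns with up to 8 N and 0.15 N m. It pops out where the hole is within about 0.1 rad and 1 mm, and then blocks lifting and (past 0.15 rad of play) turning
- board: Pale loose board lying on the carriage at the foot's +y side, 150 mm (x) by 250 mm (y), 28 mm thick, 0.75 kg. Origin: centre of its underside. The pad of the seated column ends 8 mm above it
- pencil: Red carpenter's pencil lying on the board, 173 x 15 x 8 mm. Origin: about the middle of its underside
- spare_knob: Black star knob with a brass insert, lying loose on the carriage to the right of and nearer to the robot than the foot, 46 mm across, 28 mm high. Origin: centre of its underside

How it is judged (in metres and radians):
On the way:
1. the tube is over the spigot and has pushed the button in (value of joint button above 0.0015 m and horizontal distance between column and foot below 0.006 m and z of column in the frame of foot below 0.075 m), for 0.1 s.
At the end, for the whole second after the job is handed in: The column sits upright on the shoulder of the foot (its mouth within 2.5 mm of the shoulder's height and 3 mm of the spigot's axis, tilted less than 0.05 rad), the button is out through the hole (within 1 mm of its full travel), and the column is at rest (value of joint button below 0.001 m and horizontal distance between column and foot below 0.003 m and z of column in the frame of foot below 0.0385 m and angle between column's own z axis and vertical below 0.05 rad and linear speed of column below 0.02 m/s); the robot touches nothing.
It fails at once if the column was forced against the foot, spigot or button (over 60 N) (contact force between column and foot above 60 N).
It fails at once if the column was tipped over (angle between column's own z axis and vertical above 0.6 rad).
It fails at once if the board was shifted by over 15 mm (distance of board from where it was at the start of the episode above 0.015 m).
It fails at once if the pencil was shifted by over 20 mm (distance of pencil from where it was at the start of the episode above 0.02 m).
It fails at once if the spare knob was shifted by over 15 mm (distance of spare_knob from where it was at the start of the episode above 0.015 m).
It also fails if it takes over 54 s, if anything falls off the work surface, if the arm or the gripper's body presses on something with over 40 N, if the wrist force passes 120 N, or if a joint passes its speed limit or range.

## Robot

A 6-joint arm with a two-finger parallel gripper is mounted at the origin on a cart in front of the work surface, level with it; the furniture and walls round the work are solid. World frame = base frame: x ahead of the robot, y to its left, z up, the work surface at z = 0. Lengths are in m, angles in degrees, forces in N, time in s.
With the tool pointing down it reaches from about 0.35 to 0.925 m from the base axis. Payload 6.4 kg.
Tool frame: the origin (TCP) lies at the very end of the fingers, on their centre line; the grasp point (between the pads) lies ctrl.grasp_offset behind it (ctrl.grasp_offset is the distance from the TCP to the grasp point, in m); z points along the fingers, y is the direction in which the jaws open and shut (so a half turn about z gives the same grasp; the last joint's range is limited). The gripper opens to 94 mm and grips with 3 to 60 N. Pads are 16 mm wide; open, the fingers measure 119 mm over their backs; the gripper's body (75 mm by 177 mm) begins 78 mm behind the grasp point.
Start: joints at [65.884, 14.043, 89.255, -0, 76.702, -9.975], TCP at [0.159, 0.63, 0.205] pointing down, gripper open.
Joint ranges: [-179.41, 179.41], [-58.25, 129.5], [7.25, 145.43], [-54.29, 234.29], [11.92, 165.04], [-157.13, 157.13]. Speed limits (degrees/s): [147.25, 147.25, 180, 180, 180, 180].

## Interface

Orientations are given as [roll, pitch, yaw] about the fixed x, y, z axes, in that order (R = Rz(yaw) Ry(pitch) Rx(roll)).
In Python, from rig import ctrl gives the robot as it stands.
- The arm moves only by the tool carry_out, never from a script. Its argument "increments" is a list of rows, each a list of 3 entries, a list of its own where there are three numbers: the opening, from 0 (shut) to 1 (fully open), then the shift along the tool's x, y, z in mm, then the turn about the tool's z in rad. A call has 1 to 20 rows; each row is the pose to reach, as a shift and turn from the pose commanded when the call began, along the tool's axes at that moment; what a row does not reach only later rows make up. A row lasts 1/8 s, in which the tool goes at most 62.5 mm and 10.7 degrees, less where a joint would pass 70% of its speed; a pose out of reach is approached as far as the arm can. A call with a gripper value outside its range is refused whole. The fingers move at their own pace and stop on an object; "newtons" is the grip in N (left out, the last holds). Time passes only in rows, so rows that repeat a pose let the fingers close. It gives the time, the measured TCP pose, the force and the opening at its end, in the units of the state.
- ctrl.sense(): the state, without advancing time (a new reading comes with each control period).
- ctrl.read_camera(name): name is "scene" or "top" or "wrist"; returns a dict with "color" (400x640x3 uint8, blue, green, red), "mtx" (3x3 intrinsics, pixels), "pose" (4x4, takes a point from camera to world coordinates); the wrist camera has in their place "hand_eye" (4x4, takes a point from camera to tool coordinates, whose origin is the TCP and whose axes are the flange's). Camera axes: x right, y up, looking along -z (the intrinsics and any distortion apply to the point x, -y, -z); pixel columns grow to the right and rows downward; lengths in m; the calibration is good to about 2 mm. A picture is of the moment at which its call begins: read the wrist's pose just before it. There is no depth.
- ctrl.job_done(): hands the job in, once; it reports no verdict.
The state is a dict: "time_s": time; "joint_pos": joint angles; "joint_velocities": joint speeds; "joint_efforts": joint torques, N m; "position": TCP position; "tcp_rot": TCP orientation; "contact_force": force on the tool from outside, world axes, zero at the start; "moment": the same for the moment, N m; "opening": finger opening in m.
Only numpy, scipy, OpenCV 4.12 (cv2) and the standard library are available. Lean on these libraries where they do the work, as an engineer would, in place of code of your own. Each camera call takes 0.05 s, during which the arm holds its last target.

## Working session

There is one attempt and no reset: what is moved stays moved. The work goes in short steps, Python scripts to look and compute and a tool call to move; the robot and the scene stay as the last step left them, time stands still between calls to the robot, and variables do not carry over. Pictures are saved under pics/ and viewed, and the job is handed in when it is done.

Besides the shell and the picture viewer there is one more tool, called after "Emit:" by a JSON object that holds its "method" and its "body", one argument or row to a line. carry_out: Moves the arm, as the interface text tells. Its arguments: {"type":"object","properties":{"increments":{"type":"array"},"newtons":{"type":"number"}},"required":["increments"]}

```bash
mkdir -p pics; ls
python3 - <<'E'
from rig import ctrl
import cv2
s=ctrl.sense(); print(s, ctrl.grasp_offset)
for n in ("scene","top","wrist"):
    r=ctrl.read_camera(n); cv2.imwrite(f"pics/{n}0.png",r["color"])
    print(n,r["mtx"],r.get("pose",r.get("hand_eye")), [k for k in r])
E
```

```text
pics
{'time_s': 0.0, 'joint_pos': array([ 6.58848472e+01,  1.40825918e+01,  8.93236535e+01,  4.24972350e-04,
        7.67013683e+01, -9.97803325e+00]), 'joint_velocities': array([-0.06356297, -0.01985058,  0.0434975 , -0.00271167, -0.02579826,
        0.0653546 ]), 'joint_efforts': array([-1.74815218e-04, -4.15850294e+01, -3.14595473e+01,  6.85062655e-02,
        3.32975085e-02, -1.39664076e-04]), 'position': array([0.1585362 , 0.62975986, 0.20437421]), 'tcp_rot': array([-1.79894086e+02, -1.90533914e-02,  1.65862765e+02]), 'contact_force': array([-0.5551344 ,  0.94614127,  0.37797564]), 'moment': array([ 0.00185582, -0.0153216 , -0.01937484]), 'opening': 0.093950190017668} 0.0188
scene [[388.73540898   0.         317.92908504]
 [  0.         388.73540898 198.14928239]
 [  0.           0.           1.        ]] [[ 0.7963215   0.30276938 -0.52364374 -0.03526095]
 [-0.60453893  0.36958433 -0.70564871 -0.74418207]
 [-0.0201183   0.87848627  0.47734383  0.58743808]
 [ 0.          0.          0.          1.        ]] ['color', 'mtx', 'pose']
top [[362.18002574   0.         317.57172031]
 [  0.         362.18002574 202.57599009]
 [  0.           0.           1.        ]] [[-1.25519580e-01  9.70637704e-01 -2.05200592e-01  2.76056949e-01]
 [-9.92091109e-01 -1.22751768e-01  2.62151538e-02 -1.63211964e-02]
 [ 2.56681203e-04  2.06868198e-01  9.78368787e-01  1.07858980e+00]
 [ 0.00000000e+00  0.00000000e+00  0.00000000e+00  1.00000000e+00]] ['color', 'mtx', 'pose']
wrist [[298.44869671   0.         320.44503042]
 [  0.         298.44869671 201.52855315]
 [  0.           0.           1.        ]] [[-5.08539948e-04  9.70021812e-01  2.43017337e-01  7.02524074e-02]
 [ 9.99999811e-01  5.77092441e-04 -2.10900190e-04 -4.66546171e-04]
 [-3.44821253e-04  2.43017184e-01 -9.70021922e-01 -1.79430229e-01]
 [ 0.00000000e+00  0.00000000e+00  0.00000000e+00  1.00000000e+00]] ['color', 'mtx', 'hand_eye']
```

View pics/scene0.png

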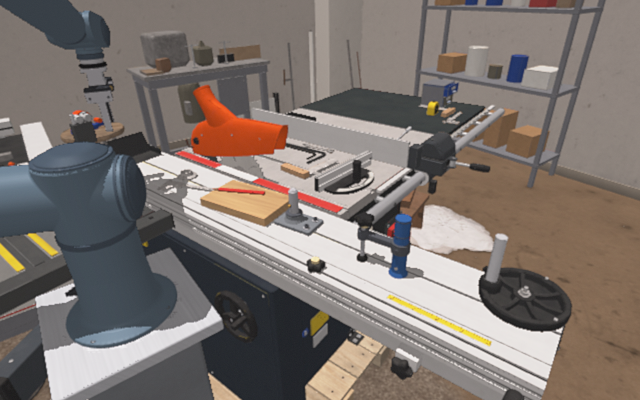

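View pics/top0.png

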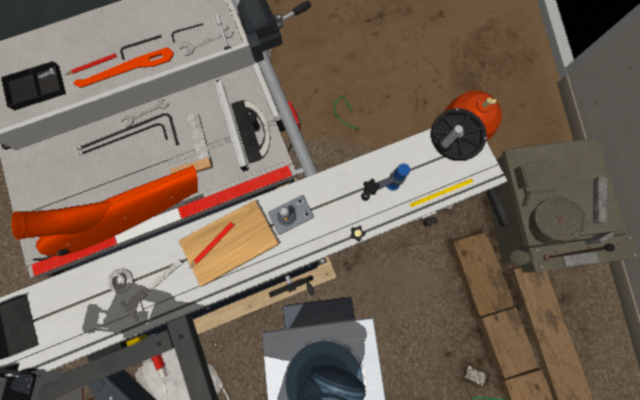

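View pics/wrist0.png

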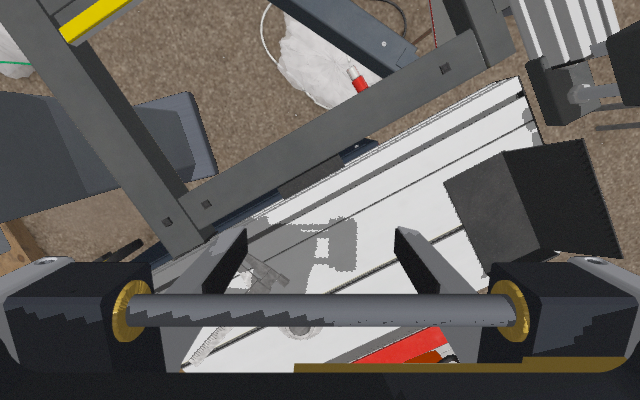

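The scene view shows the foot with its spigot near (293,195) and the column near (402,245). In the top view the spigot is near (286,212), the column near (400,173), the star knob of the arm near (370,188) and the spare knob at (358,233). I'll enlarge these.

```bash
cat > h.py <<'E'
import numpy as np, cv2
from scipy.spatial.transform import Rotation as R
def ray(cam_mtx,pose,u,v):
    d=np.array([(u-cam_mtx[0,2])/cam_mtx[0,0],-(v-cam_mtx[1,2])/cam_mtx[1,1],-1.])
    return pose[:3,3],pose[:3,:3]@d
def at_z(m,p,u,v,z):
    o,d=ray(m,p,u,v); return o+d*(z-o[2])/d[2]
def proj(m,p,X):
    X=np.atleast_2d(X); c=(X-p[:3,3])@p[:3,:3]
    return np.c_[m[0,2]+m[0,0]*c[:,0]/-c[:,2], m[1,2]-m[1,1]*c[:,1]/-c[:,2]]
def tool_pose(s):
    T=np.eye(4);T[:3,:3]=R.from_euler('xyz',s['tcp_rot'],degrees=True).as_matrix();T[:3,3]=s['position'];return T
def crop(img,u0,v0,u1,v1,k,name):
    cv2.imwrite(name,cv2.resize(img[v0:v1,u0:u1],None,fx=k,fy=k,interpolation=cv2.INTER_CUBIC))
E
python3 - <<'E'
import cv2
from h import *
t=cv2.imread("pics/top0.png"); s=cv2.imread("pics/scene0.png")
crop(t,260,150,420,250,5,"pics/t_c.png")
crop(s,270,180,430,290,5,"pics/s_c.png")
E
```

```text
(no output)
```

View pics/t_c.png

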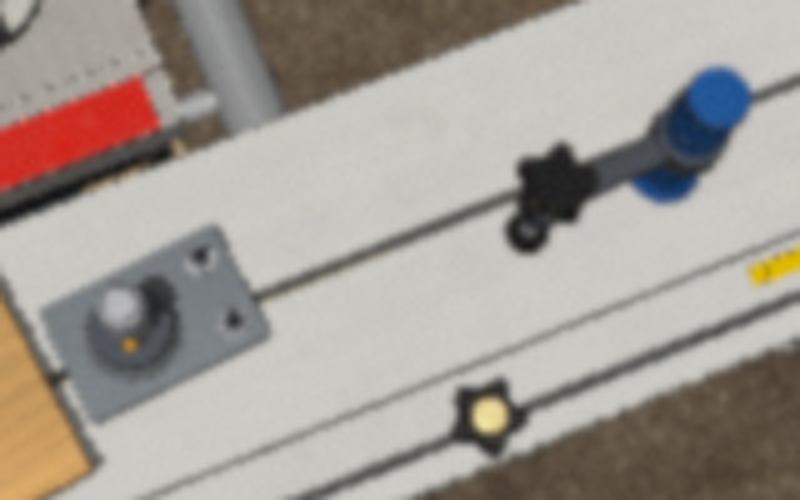

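View pics/s_c.png

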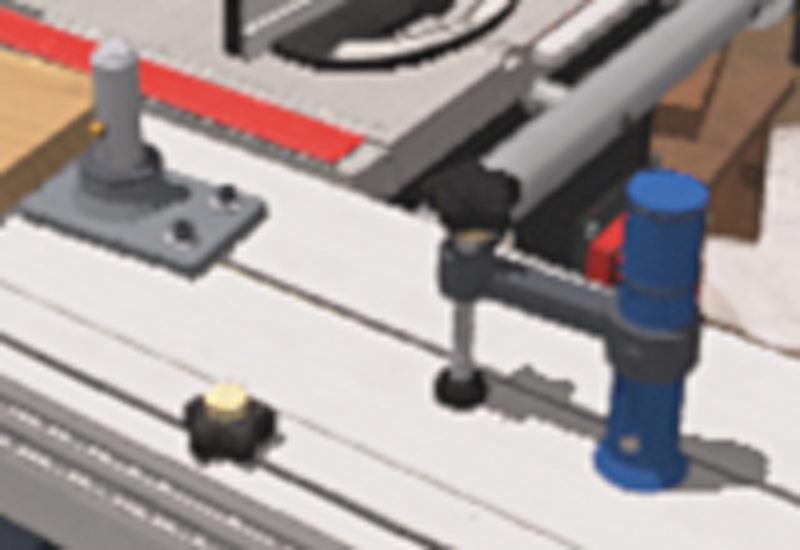

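Run:
```python
from rig import ctrl
from h import *
t=ctrl.read_camera("top"); s=ctrl.read_camera("scene")
import pickle; pickle.dump({k:(c["mtx"],c["pose"]) for k,c in(("top",t),("scene",s))},open("cams.pkl","wb"))
T=lambda u,v,z: at_z(t["mtx"],t["pose"],260+(u+.5)/5-.5,150+(v+.5)/5-.5,z)
S=lambda u,v,z: at_z(s["mtx"],s["pose"],270+(u+.5)/5-.5,180+(v+.5)/5-.5,z)
for n,a in dict(spigT=T(124,304,.106),spigS=S(114,50,.106),colT=T(719,97,.15),colS=S(667,193,.15),knobT=T(558,184,.124),knobS=S(475,190,.124),padT=T(528,232,.01),padS=S(461,388,.01),spareT=T(489,414,.028),butT=T(130,344,.06),butS=S(96,129,.06),
 c1=T(42,312,.012),c2=T(213,225,.012),c3=T(270,325,.012),c4=T(97,422,.012), hole=S(630,443,.024), bellS=S(641,470,.0)).items(): print(n,a.round(4))
```

```text
spigT [0.4697 0.0503 0.106 ]
spigS [0.4686 0.0501 0.106 ]
colT [ 0.533  -0.2803  0.15  ]
colS [ 0.531  -0.2841  0.15  ]
knobT [ 0.5026 -0.1922  0.124 ]
knobS [ 0.4993 -0.2003  0.124 ]
padT [ 0.5023 -0.1906  0.01  ]
padS [ 0.4993 -0.1967  0.01  ]
spareT [ 0.3937 -0.1485  0.028 ]
butT [0.4554 0.0525 0.06  ]
butS [0.4559 0.0531 0.06  ]
c1 [0.4898 0.1059 0.012 ]
c2 [ 0.5301 -0.0019  0.012 ]
c3 [ 0.4648 -0.0285  0.012 ]
c4 [0.4199 0.0801 0.012 ]
hole [ 0.5181 -0.2877  0.024 ]
bellS [ 0.531  -0.2849  0.    ]
```

```bash
cat >> h.py <<'E'
def inc(s,target,yaw):
    """shift (mm, tool axes) and turn (rad) from state s to TCP target and yaw (deg), tool down"""
    T=tool_pose(s); d=T[:3,:3].T@(np.array(target)-T[:3,3])*1000
    t=-np.radians((yaw-s['tcp_rot'][2]+180)%360-180)
    print("inc",d.round(1),"turn",t.round(3),"dist",np.linalg.norm(d).round(0))
E
python3 - <<'E'
from rig import ctrl
from h import *
inc(ctrl.sense(),[.45,.05,.26],100)
E
```

```text
inc [-424.2 -491.4  -54.7] turn 1.149 dist 651.0
```

Emit:
{"method": "carry_out", "body": {
  "increments": [
    [1, [0, 0, -55], 0],
    [1, [-424, -491, -55], 1.15],
    [1, [-424, -491, -55], 1.15],
    [1, [-424, -491, -55], 1.15],
    [1, [-424, -491, -55], 1.15],
    [1, [-424, -491, -55], 1.15],
    [1, [-424, -491, -55], 1.15],
    [1, [-424, -491, -55], 1.15],
    [1, [-424, -491, -55], 1.15],
    [1, [-424, -491, -55], 1.15],
    [1, [-424, -491, -55], 1.15],
    [1, [-424, -491, -55], 1.15],
    [1, [-424, -491, -55], 1.15],
    [1, [-424, -491, -55], 1.15],
    [1, [-424, -491, -55], 1.15]
  ]
}}

```text
time_s: 2.12
position: [0.4496, 0.0517, 0.2605]
tcp_rot: [180.0, -0.0, 100.1]
contact_force: [0.6, -0.5, -0.8]
opening: 0.0943
```

```bash
cat > look.py <<'E'
import sys,pickle
from rig import ctrl
from h import *
n=sys.argv[1]
s=ctrl.sense(); r=ctrl.read_camera("wrist"); cv2.imwrite(f"pics/{n}.png",r["color"])
pickle.dump((r["mtx"],tool_pose(s)@r["hand_eye"]),open(f"pics/{n}.pkl","wb"))
print(s["time_s"],s["position"],s["tcp_rot"],s["contact_force"],s["moment"],s["opening"])
E
python3 look.py w1
```

```text
2.125 [0.44957085 0.0516981  0.26046236] [ 1.79995897e+02 -8.01446000e-03  1.00075577e+02] [ 0.55969662 -0.53436056 -0.78824313] [-0.04587877  0.10974713  0.02788461] 0.09430184658270042
```

View pics/w1.png

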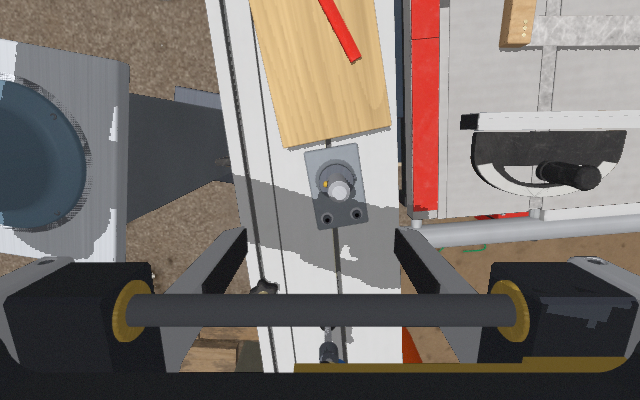

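The foot is in view: spigot top near (339,190), button near (325,184), and the pencil's lower end near (355,58).

Run:
```python
from h import *
i=cv2.imread("pics/w1.png"); crop(i,290,130,390,240,5,"pics/w1c.png")
```

```text
(no output)
```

View pics/w1c.png

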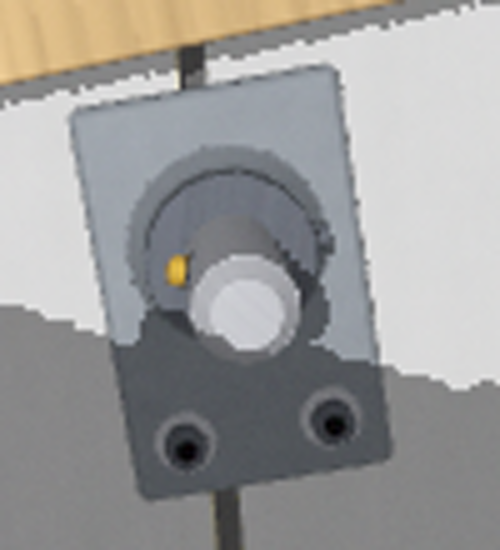

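Run:
```python
from h import *
import pickle
m,p=pickle.load(open("pics/w1.pkl","rb"))
A=lambda u,v,z: at_z(m,p,290+(u+.5)/5-.5,130+(v+.5)/5-.5,z)
sp=A(246,315,.106); print("top",sp, "sh", A(245,306,.100))
b=A(177,269,.060); print("but",b, np.linalg.norm((b-sp)[:2]), np.degrees(np.arctan2(*(b-sp)[1::-1]))%360)
cs=[A(72,112,.012),A(333,66,.012),A(391,455,.012),A(147,500,.012)]
print(np.array(cs).round(4)); 
d=cs[0]-cs[3]; print(np.degrees(np.arctan2(d[1],d[0])));d=cs[1]-cs[2]; print(np.degrees(np.arctan2(d[1],d[0])))
ax=np.radians(110.5); f=np.mean(cs,0)+.014*np.array([np.cos(ax),np.sin(ax),0]); print("foot from plate",f)
# shoulder ellipse rim centre
print("shoulder",A(235,243,.036))
q=at_z(m,p,355,60,.036); print("pencil end",q)
# predicted button pixels
for a in (165,170,175,180,185):
    X=np.array([.4695+.0165*np.cos(np.radians(a)),.050+.0165*np.sin(np.radians(a)),.06]); uv=proj(m,p,X)[0]; print(a,((uv-[290,130])*5).round(1))
```

```text
top [0.47067534 0.0522634  0.106     ] sh [0.47064773 0.05310674 0.1       ]
but [0.4554631  0.05174769 0.06      ] 0.015220973624534867 181.94161056224635
[[ 0.4204  0.0824  0.012 ]
 [ 0.4907  0.1079  0.012 ]
 [ 0.5312 -0.0015  0.012 ]
 [ 0.4615 -0.0283  0.012 ]]
110.35972243164933
110.29387157435865
foot from plate [0.47106485 0.05323648 0.012     ]
shoulder [0.47097736 0.05729893 0.036     ]
pencil end [0.46565508 0.20773087 0.036     ]
165 [169.5 256.3]
170 [167.3 261.3]
175 [165.6 266.6]
180 [164.4 271.9]
185 [163.7 277.3]
```

Run:
```python
from rig import ctrl
from h import *
inc(ctrl.sense(),[.526,-.268,.26],109)
```

```text
inc [-328.1   19.3    0.5] turn -0.156 dist 329.0
```

Emit:
{"method": "carry_out", "body": {
  "increments": [
    [1, [-328, 19, 0], -0.156],
    [1, [-328, 19, 0], -0.156],
    [1, [-328, 19, 0], -0.156],
    [1, [-328, 19, 0], -0.156],
    [1, [-328, 19, 0], -0.156],
    [1, [-328, 19, 0], -0.156],
    [1, [-328, 19, 0], -0.156],
    [1, [-328, 19, 0], -0.156],
    [1, [-328, 19, 0], -0.156]
  ]
}}

```text
time_s: 3.3
position: [0.5256, -0.2675, 0.2608]
tcp_rot: [180.0, 0.0, 109.0]
contact_force: [0.1, -0.3, 0.3]
opening: 0.0938
```

```bash
python3 look.py w2
```

```text
3.3 [ 0.525602   -0.267485    0.26077033] [1.79984128e+02 1.06600679e-02 1.09024724e+02] [ 0.13734716 -0.26246823  0.25518877] [-0.05203462  0.01119035 -0.01517806] 0.09382230809129576
```

View pics/w2.png

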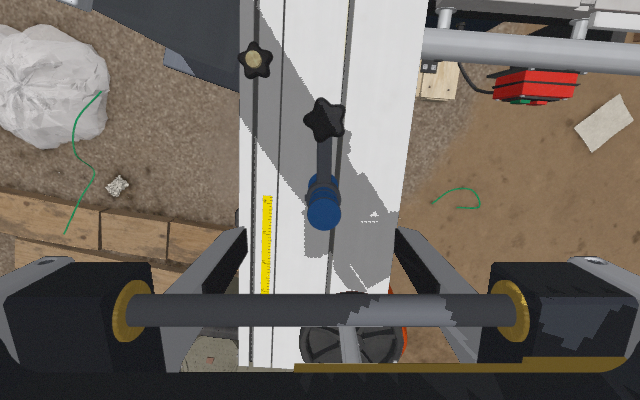

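The column's top disc is near (324,212) and its star knob near (325,119).

Run:
```python
from h import *
i=cv2.imread("pics/w2.png"); crop(i,275,90,375,240,4,"pics/w2c.png")
```

```text
(no output)
```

View pics/w2c.png

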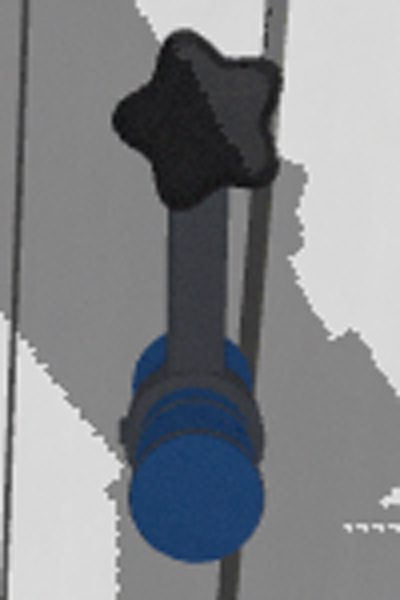

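Run:
```python
from h import *
from rig import ctrl
import pickle
m,p=pickle.load(open("pics/w2.pkl","rb"))
A=lambda u,v,z: at_z(m,p,275+(u+.5)/4-.5,90+(v+.5)/4-.5,z)
c=A(196,497,.15); print(c)
print("diam",np.linalg.norm(A(129,497,.15)-A(263,497,.15)))
a,b=A(197,365,.088),A(198,215,.088); d=b-a; print(a,b,np.degrees(np.arctan2(d[1],d[0])))
k=A(203,122,.124);print(k,np.linalg.norm((k-c)[:2]),np.degrees(np.arctan2(*(k-c)[1::-1])))
l=(b-c)[:2]; print(np.degrees(np.arctan2(l[1],l[0])))
inc(ctrl.sense(),[c[0],c[1],.105],109)
```

```text
[ 0.53354637 -0.28130769  0.15      ]
diam 0.03392643654665467
[ 0.52702094 -0.25939035  0.088     ] [ 0.51283384 -0.21766435  0.088     ] 108.77835596782454
[ 0.50529808 -0.1935507   0.124     ] 0.09219140687442676 107.84296030932408
108.02732388905171
inc [-15.4   3.1 155.8] turn 0.0 dist 157.0
```

Emit:
{"method": "carry_out", "body": {
  "increments": [
    [1, [-15, 3, 0], 0],
    [1, [-15, 3, 50], 0],
    [1, [-15, 3, 100], 0],
    [1, [-15, 3, 135], 0],
    [1, [-15, 3, 156], 0],
    [1, [-15, 3, 156], 0],
    [1, [-15, 3, 156], 0]
  ]
}}

```text
time_s: 4.22
position: [0.5343, -0.2833, 0.1063]
tcp_rot: [179.9, 0.2, 108.9]
contact_force: [0.3, 1.3, 0.4]
opening: 0.0941
```

```bash
python3 look.py w3
```

```text
4.225 [ 0.53431845 -0.2833115   0.10629063] [1.79906570e+02 1.51049576e-01 1.08908863e+02] [0.3148594  1.34599749 0.41440906] [-0.06770058  0.10236767 -0.03393018] 0.09412062576025865
```

View pics/w3.png

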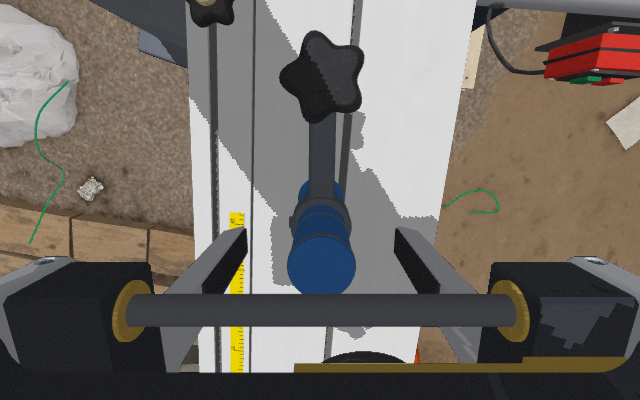

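The column's top disc at (321,264) sits centred between the fingers. Closing next.

Run:
```python
from h import *
import pickle
m,p=pickle.load(open("pics/w3.pkl","rb"))
print(at_z(m,p,321.3,264,.15),np.linalg.norm(at_z(m,p,287.5,264,.15)-at_z(m,p,355.5,264,.15)))
```

```text
[ 0.53294231 -0.27944512  0.15      ] 0.03362913079514809
```

Emit:
{"method": "carry_out", "body": {
  "increments": [
    [0.45, [0, 0, 0], 0],
    [0.34, [0, 0, 0], 0],
    [0.3, [0, 0, 0], 0],
    [0.2, [0, 0, 0], 0],
    [0.2, [0, 0, 0], 0],
    [0.2, [0, 0, 0], 0],
    [0.2, [0, 0, 0], 0]
  ],
  "newtons": 30
}}

```text
time_s: 5.15
position: [0.5333, -0.2823, 0.1045]
tcp_rot: [180.0, -0.0, 108.9]
contact_force: [0.9, 0.7, -0.1]
opening: 0.0339
```

```bash
python3 look.py w4
```

```text
5.15 [ 0.53326252 -0.28233334  0.10445739] [ 1.79989617e+02 -1.94109892e-03  1.08900459e+02] [ 0.87561646  0.70721746 -0.07255089] [-0.09497525 -0.01516933 -0.08621566] 0.03394472079003338
```

View pics/w4.png

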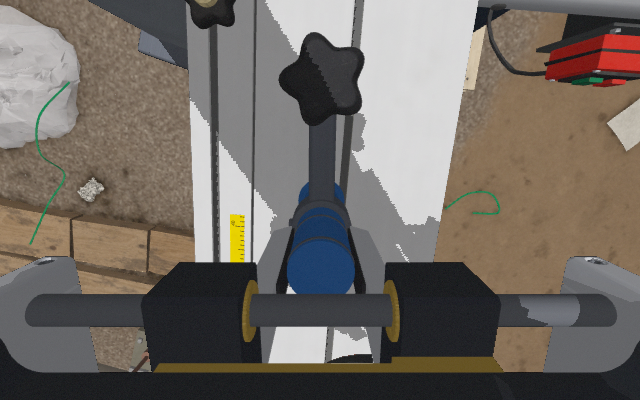

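Emit:
{"method": "carry_out", "body": {
  "increments": [
    [0.2, [0, 0, -5], 0],
    [0.2, [0, 0, -20], 0],
    [0.2, [0, 0, -45], 0],
    [0.2, [0, 0, -75], 0],
    [0.2, [0, 0, -105], 0],
    [0.2, [0, 0, -130], 0],
    [0.2, [0, 0, -140], 0],
    [0.2, [0, 0, -140], 0]
  ]
}}

```text
time_s: 6.2
position: [0.5332, -0.2824, 0.2448]
tcp_rot: [180.0, 0.0, 108.9]
contact_force: [0.2, -0.7, -7.2]
opening: 0.0335
```

```bash
python3 look.py w5
python3 - <<'E'
from rig import ctrl
from h import *
r=ctrl.read_camera("scene"); cv2.imwrite("pics/s5.png",r["color"]); crop(r["color"],330,130,450,260,5,"pics/s5c.png")
E
```

```text
6.2 [ 0.5332404  -0.28237253  0.24481068] [1.79979271e+02 3.50787290e-02 1.08910707e+02] [ 0.18524324 -0.74333519 -7.19797563] [-0.09468531  0.03435074  0.01117002] 0.03346286716144185
```

View pics/s5c.png

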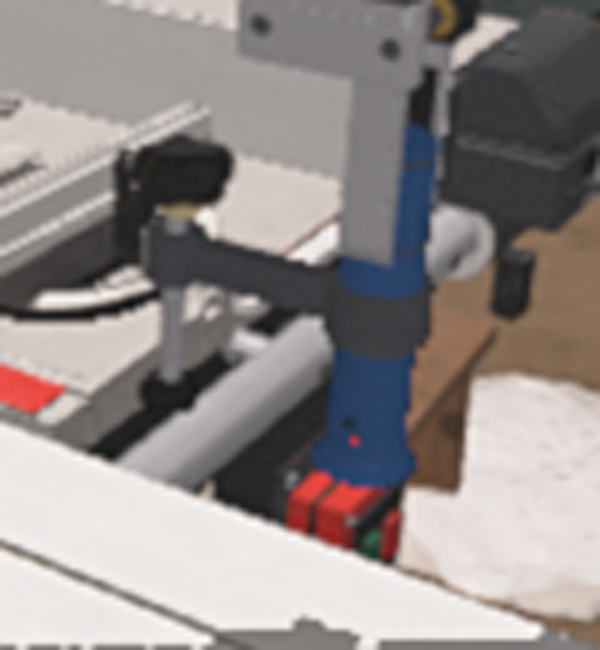

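View pics/w5.png

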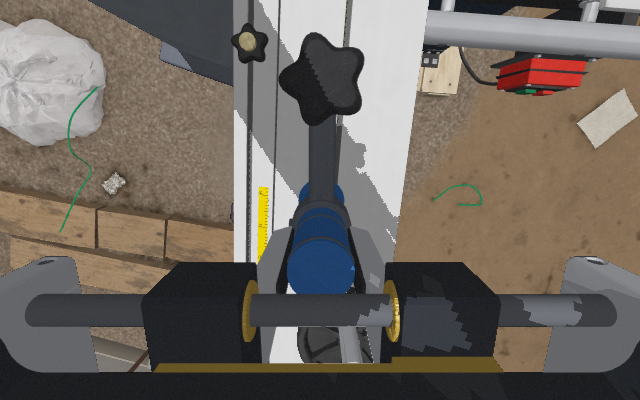

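Run:
```python
from h import *
import pickle
i=cv2.imread("pics/w5.png"); crop(i,270,180,370,300,5,"pics/w5c.png")
i=cv2.imread("pics/w4.png"); crop(i,270,180,370,300,5,"pics/w4c.png")
```

```text
(no output)
```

View pics/w5c.png

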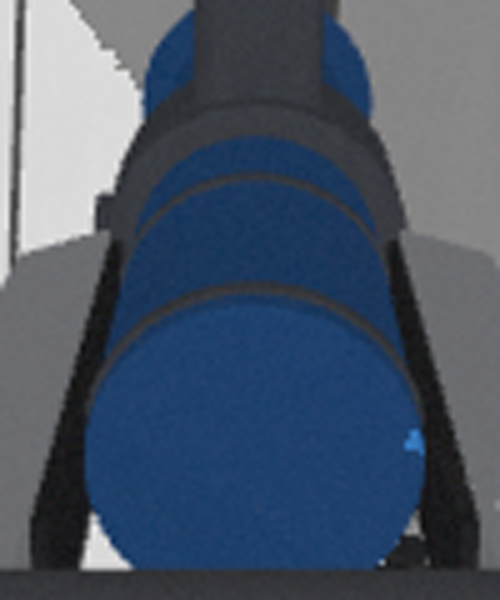

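View pics/w4c.png

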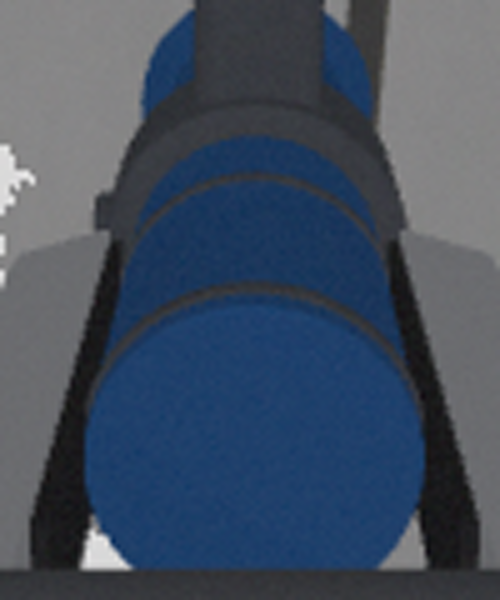

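Run:
```python
from h import *
from rig import ctrl
import pickle
for n in("w4","w5"):
    m,p=pickle.load(open(f"pics/{n}.pkl","rb"))
    z=.15 if n=="w4" else .15+.24481-.10446
    t=np.array([.53326,-.28233]) 
    # project circle rows and compare for tool-x offsets
    Y=np.radians(108.9); ex=np.array([np.cos(Y),np.sin(Y)]); ey=np.array([np.sin(Y),-np.cos(Y)])
    for dx in (0,.001,.002,.003):
        th=np.linspace(0,2*np.pi,181); c=t+dx*ex
        P=np.c_[c+.017*(np.outer(np.cos(th),ex)+np.outer(np.sin(th),ey)),np.full(181,z)]
        q=(proj(m,p,P)-[270,180])*5; print(n,dx,q.min(0).round(0),q.max(0).round(0),q[q[:,0].argmax()].round(0))
s=ctrl.sense(); print(s["time_s"])
inc(s,[.4705,.0522,.245],108.9)
```

```text
w4 0 [ 84. 303.] [429. 619.] [429. 460.]
w4 0.001 [ 83. 293.] [430. 610.] [430. 450.]
w4 0.002 [ 83. 284.] [430. 601.] [430. 441.]
w4 0.003 [ 83. 274.] [430. 592.] [430. 432.]
w5 0 [ 84. 303.] [430. 619.] [430. 460.]
w5 0.001 [ 84. 293.] [430. 610.] [430. 450.]
w5 0.002 [ 83. 284.] [430. 601.] [430. 441.]
w5 0.003 [ 83. 274.] [431. 592.] [431. 432.]
6.3
inc [336.2  49.6  -1.4] turn 0.0 dist 340.0
```

Emit:
{"method": "carry_out", "body": {
  "increments": [
    [0.2, [10, 2, 0], 0],
    [0.2, [35, 6, 0], 0],
    [0.2, [75, 12, 0], 0],
    [0.2, [120, 18, 0], 0],
    [0.2, [165, 25, 0], 0],
    [0.2, [210, 31, 0], 0],
    [0.2, [255, 38, 0], 0],
    [0.2, [295, 44, 0], 0],
    [0.2, [322, 48, 0], 0],
    [0.2, [335, 49, 0], 0],
    [0.2, [335, 49, 0], 0],
    [0.2, [335, 49, 0], 0]
  ]
}}

```text
time_s: 7.8
position: [0.471, 0.0499, 0.2444]
tcp_rot: [-180.0, 0.0, 108.9]
contact_force: [-0.3, 0.1, -6.2]
opening: 0.0335
```

Run:
```python
from rig import ctrl
from h import *
s=ctrl.sense();print(s["position"],s["tcp_rot"],s["contact_force"])
r=ctrl.read_camera("scene"); crop(r["color"],230,90,350,240,5,"pics/s6c.png")
r=ctrl.read_camera("top"); crop(r["color"],220,150,340,260,5,"pics/t6c.png")
```

```text
[0.47101946 0.04985219 0.24441547] [-1.79991895e+02  2.48531726e-02  1.08867721e+02] [-0.26953548  0.12519723 -6.16501606]
```

View pics/s6c.png

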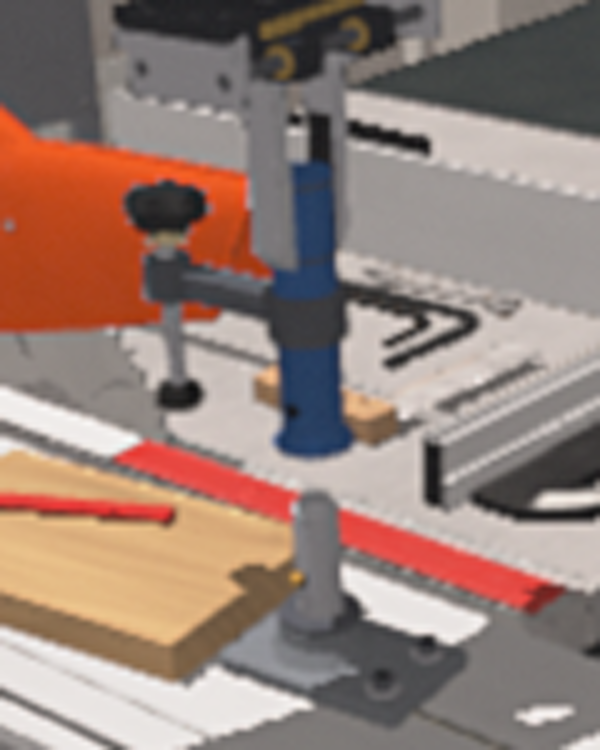

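View pics/t6c.png

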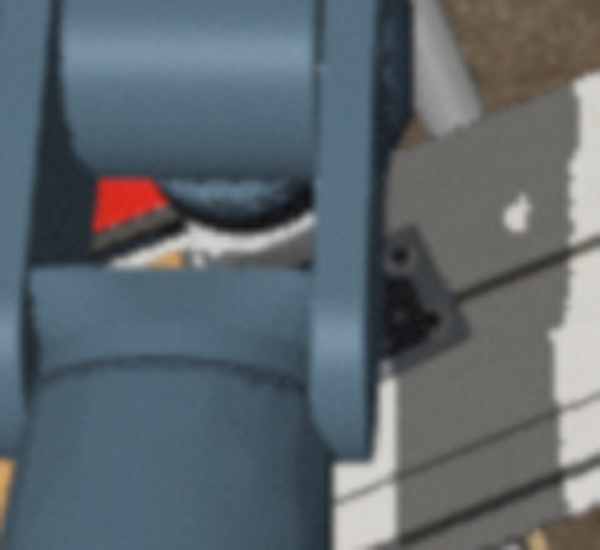

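Run:
```python
from h import *
from rig import ctrl
import pickle
m,p=pickle.load(open("cams.pkl","rb"))["scene"]
S=lambda u,v,z: at_z(m,p,230+(u+.5)/5-.5,90+(v+.5)/5-.5,z)
print("mouth",S(313.5,438,.14),"spig",S(317,497,.106), S(318,505,.100))
print((proj(m,p,[[.471-.0003,.0506,.14],[.4702,.0518,.106],[.4702,.0518,.100],[.4702,.0518,.036]])-[230,90])*5)
```

```text
mouth [0.47353429 0.05474312 0.14      ] spig [0.47189429 0.05203297 0.106     ] [0.47327006 0.05364175 0.1       ]
[[311.41972678 440.02406753]
 [312.65215136 496.05693982]
 [313.21713209 505.85161029]
 [319.05878203 607.12415432]]
```

Emit:
{"method": "carry_out", "body": {
  "increments": [
    [0.2, [0, 0, 10], 0],
    [0.2, [0, 0, 20], 0],
    [0.2, [0, 0, 28], 0],
    [0.2, [0, 0, 32], 0],
    [0.2, [0, 0, 36], 0],
    [0.2, [0, 0, 40], 0],
    [0.2, [0, 0, 44], 0],
    [0.2, [0, 0, 44], 0]
  ]
}}

```text
time_s: 8.9
position: [0.4708, 0.0505, 0.2001]
tcp_rot: [-180.0, -0.0, 108.9]
contact_force: [0.7, -1.3, -6.3]
opening: 0.0334
```

Run:
```python
from rig import ctrl
from h import *
s=ctrl.sense();print(s["position"],s["contact_force"],s["moment"])
r=ctrl.read_camera("scene"); crop(r["color"],250,110,350,230,5,"pics/s7c.png")
```

```text
[0.47077061 0.05048203 0.20010176] [ 0.68580757 -1.33600929 -6.29526253] [-0.12980959  0.0299583   0.02772093]
```

View pics/s7c.png

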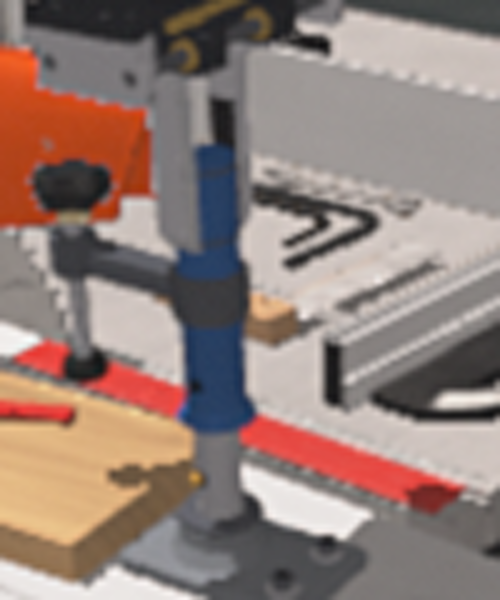

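The mouth is over the spigot's tip (tube centre x≈218, spigot x≈217 in the crop), and the side force is only ~1.3 N. I'll continue in small steps.

Emit:
{"method": "carry_out", "body": {
  "increments": [
    [0.2, [0, 0, 3], 0],
    [0.2, [0, 0, 6], 0],
    [0.2, [0, 0, 9], 0],
    [0.2, [0, 0, 12], 0],
    [0.2, [0, 0, 15], 0],
    [0.2, [0, 0, 18], 0],
    [0.2, [0, 0, 18], 0]
  ]
}}

```text
time_s: 9.82
position: [0.4708, 0.0507, 0.182]
tcp_rot: [-180.0, -0.0, 108.9]
contact_force: [0.2, 3.5, -8.0]
opening: 0.0336
```

Emit:
{"method": "carry_out", "body": {
  "increments": [
    [0.2, [0.5, 0, 0], 0],
    [0.2, [0.8, 0, 2], 0],
    [0.2, [0.8, 0, 4], 0],
    [0.2, [0.8, 0, 4], 0],
    [0.2, [0.8, 0, 4], 0]
  ]
}}

```text
time_s: 10.45
position: [0.4707, 0.0511, 0.1783]
tcp_rot: [-180.0, 0.0, 108.9]
contact_force: [0.1, 1.0, -6.7]
opening: 0.0337
```

```bash
cat > st.py <<'E'
from rig import ctrl
s=ctrl.sense(); print(s["time_s"],s["position"].round(5),s["tcp_rot"].round(2),s["contact_force"].round(2),s["moment"].round(3),s["opening"].round(4))
E
python3 st.py
```

```text
Traceback (most recent call last):
  File "st.py", line 2, in <module>
    s=ctrl.sense(); print(s["time_s"],s["position"].round(5),s["tcp_rot"].round(2),s["contact_force"].round(2),s["moment"].round(3),s["opening"].round(4))
                                                                                                                                    ^^^^^^^^^^^^^^^^^^
AttributeError: 'float' object has no attribute 'round'
```

Emit:
{"method": "carry_out", "body": {
  "increments": [
    [0.2, [0.2, 0, 1.5], 0],
    [0.2, [0.2, 0, 3], 0],
    [0.2, [0.2, 0, 4.5], 0],
    [0.2, [0.2, 0, 6], 0],
    [0.2, [0.2, 0, 7.5], 0],
    [0.2, [0.2, 0, 9], 0],
    [0.2, [0.2, 0, 9], 0]
  ]
}}

```text
time_s: 11.32
position: [0.4706, 0.0513, 0.1693]
tcp_rot: [-180.0, 0.0, 108.9]
contact_force: [-0.4, 0.2, -6.6]
opening: 0.0337
```

```bash
sed -i 's/s\["opening"\].round(4)/s["opening"]/' st.py; python3 st.py
```

```text
11.325 [0.47058 0.05134 0.16926] [-179.99    0.    108.91] [-0.35  0.23 -6.59] [ 0.033 -0.055  0.023] 0.03369332780972706
```

Emit:
{"method": "carry_out", "body": {
  "increments": [
    [0.2, [0, 0, 1.5], 0],
    [0.2, [0, 0, 3], 0],
    [0.2, [0, 0, 4.5], 0],
    [0.2, [0, 0, 6], 0],
    [0.2, [0, 0, 7.5], 0],
    [0.2, [0, 0, 7.5], 0]
  ]
}}

```text
time_s: 12.08
position: [0.4705, 0.0514, 0.1618]
tcp_rot: [-180.0, -0.0, 108.9]
contact_force: [-1.7, 0.7, -5.7]
opening: 0.0335
```

```bash
python3 st.py
```

```text
12.075 [0.47045 0.05143 0.16176] [-1.7997e+02 -2.0000e-02  1.0891e+02] [-1.68  0.68 -5.74] [0.012 0.138 0.004] 0.033515845514425234
```

Emit:
{"method": "carry_out", "body": {
  "increments": [
    [0.2, [0, 0, 1.5], 0],
    [0.2, [0, 0, 3], 0],
    [0.2, [0, 0, 4.5], 0],
    [0.2, [0, 0, 6], 0],
    [0.2, [0, 0, 7], 0],
    [0.2, [0, 0, 7], 0]
  ]
}}

```text
time_s: 12.82
position: [0.4702, 0.0515, 0.1541]
tcp_rot: [-180.0, -0.0, 108.9]
contact_force: [-2.8, 0.3, -4.9]
opening: 0.0335
```

```bash
python3 st.py
```

```text
12.825 [0.47021 0.05152 0.15406] [-1.7995e+02 -4.0000e-02  1.0890e+02] [-2.75  0.34 -4.91] [0.17  0.842 0.026] 0.03348582164458192
```

Emit:
{"method": "carry_out", "body": {
  "increments": [
    [0.2, [0, 0, 2], 0],
    [0.2, [0, 0, 4], 0],
    [0.2, [0, 0, 6], 0],
    [0.2, [0, 0, 8], 0],
    [0.2, [0, 0, 10], 0],
    [0.2, [0, 0, 11], 0],
    [0.2, [0, 0, 11], 0]
  ]
}}

```text
time_s: 13.7
position: [0.4703, 0.0515, 0.1435]
tcp_rot: [-180.0, -0.0, 108.9]
contact_force: [-4.6, 2.4, -5.7]
opening: 0.0339
```

```bash
python3 st.py
```

```text
13.7 [0.4703  0.05155 0.14346] [-1.7996e+02 -4.0000e-02  1.0890e+02] [-4.64  2.43 -5.7 ] [0.393 1.253 0.002] 0.03393727417375681
```

Emit:
{"method": "carry_out", "body": {
  "increments": [
    [0.2, [0, 0, 0.7], 0],
    [0.2, [0, 0, 1.4], 0],
    [0.2, [0, 0, 2], 0],
    [0.2, [0, 0, 2.5], 0],
    [0.2, [0, 0, 2.5], 0]
  ]
}}

```text
time_s: 14.32
position: [0.4703, 0.0515, 0.1412]
tcp_rot: [-180.0, -0.0, 108.9]
contact_force: [-5.2, 1.9, -3.3]
opening: 0.0334
```

```bash
python3 st.py
```

```text
14.325 [0.47033 0.05155 0.14122] [-1.7996e+02 -4.0000e-02  1.0891e+02] [-5.22  1.9  -3.3 ] [0.419 1.379 0.009] 0.03341329369972114
```

Emit:
{"method": "carry_out", "body": {
  "increments": [
    [0.2, [0, 0, 0.4], 0],
    [0.2, [0, 0, 0.8], 0],
    [0.2, [0, 0, 1.2], 0],
    [0.2, [0, 0, 1.2], 0]
  ]
}}

```text
time_s: 14.82
position: [0.4705, 0.0515, 0.1406]
tcp_rot: [-180.0, -0.0, 108.9]
contact_force: [-5.9, 2.5, -2.1]
opening: 0.0337
```

```bash
python3 st.py
```

```text
14.825 [0.47053 0.05149 0.1406 ] [-1.7997e+02 -2.0000e-02  1.0891e+02] [-5.94  2.46 -2.11] [4.120e-01 1.765e+00 1.000e-03] 0.03366346713509477
```

Emit:
{"method": "carry_out", "body": {
  "increments": [
    [0.2, [0, 0, 0.3], 0],
    [0.2, [0, 0, 0.6], 0],
    [0.2, [0, 0, 0.6], 0],
    [0.2, [0, 0, 0.6], 0]
  ]
}}

```text
time_s: 15.32
position: [0.4706, 0.0515, 0.1405]
tcp_rot: [-180.0, -0.0, 108.9]
contact_force: [-7.1, 2.2, 0.4]
opening: 0.0335
```

```bash
python3 st.py
```

```text
15.325 [0.47062 0.05146 0.14047] [-1.7997e+02 -2.0000e-02  1.0891e+02] [-7.14  2.21  0.4 ] [ 0.365  1.97  -0.019] 0.03353117213508064
```

Seated: z has stopped at 0.1405 with about 7 N down. The button's side force points along about 163–165°, which is where the hole has to go. Next I turn slowly.

Emit:
{"method": "carry_out", "body": {
  "increments": [
    [0.2, [0, 0, 0], 0.03],
    [0.2, [0, 0, 0], 0.06],
    [0.2, [0, 0, 0], 0.09],
    [0.2, [0, 0, 0], 0.12],
    [0.2, [0, 0, 0], 0.15],
    [0.2, [0, 0, 0], 0.18],
    [0.2, [0, 0, 0], 0.2],
    [0.2, [0, 0, 0], 0.2]
  ]
}}

```text
time_s: 16.32
position: [0.4717, 0.0515, 0.1405]
tcp_rot: [179.9, 0.0, 97.4]
contact_force: [-3.1, 2.3, -0.5]
opening: 0.0339
```

```bash
python3 st.py
```

```text
16.325 [0.47165 0.05148 0.1405 ] [1.7985e+02 1.0000e-02 9.7450e+01] [-3.05  2.26 -0.48] [0.555 0.821 0.   ] 0.03390274915010472
```

Emit:
{"method": "carry_out", "body": {
  "increments": [
    [0.2, [0, 0, 0], 0.03],
    [0.2, [0, 0, 0], 0.06],
    [0.2, [0, 0, 0], 0.08],
    [0.2, [0, 0, 0], 0.08]
  ]
}}

```text
time_s: 16.82
position: [0.4714, 0.0513, 0.1403]
tcp_rot: [179.9, 0.0, 92.8]
contact_force: [-2.8, 2.8, 2.8]
opening: 0.0334
```

```bash
python3 st.py;python3 - <<'E'
from rig import ctrl
from h import *
r=ctrl.read_camera("scene"); crop(r["color"],240,110,340,230,5,"pics/s8c.png")
E
```

```text
16.825 [0.47137 0.05134 0.14031] [1.799e+02 1.000e-02 9.284e+01] [-2.84  2.76  2.76] [0.509 0.675 0.027] 0.033363622075044674
```

View pics/s8c.png

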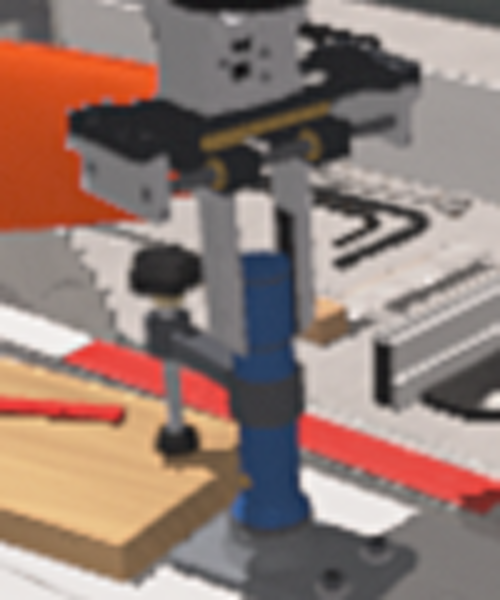

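A brass-coloured dot shows at the tube's left edge near (243,482). I'll look at it more closely.

```bash
python3 - <<'E'
from rig import ctrl
from h import *
r=ctrl.read_camera("scene"); crop(r["color"],275,190,310,225,16,"pics/s9c.png")
p=r["pose"];m=r["mtx"]
for a in (165,175,185): print((proj(m,p,[.4707+.0185*np.cos(np.radians(a)),.052+.0185*np.sin(np.radians(a)),.06])-[275,190])*16)
E
python3 look.py w9
```

```text
[[194.36283142 243.71229199]]
[[201.76412876 251.78868386]]
[[212.08633675 258.98991177]]
16.925 [0.47138221 0.05132719 0.14032475] [1.79898168e+02 1.00410274e-02 9.28552508e+01] [-1.52794376  3.01752407  3.86450637] [ 0.58349706  0.60736017 -0.04584264] 0.03362893438941627
```

View pics/s9c.png

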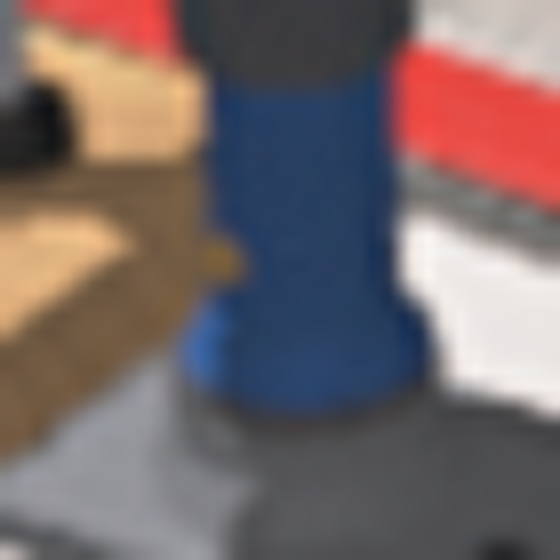

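View pics/w9.png

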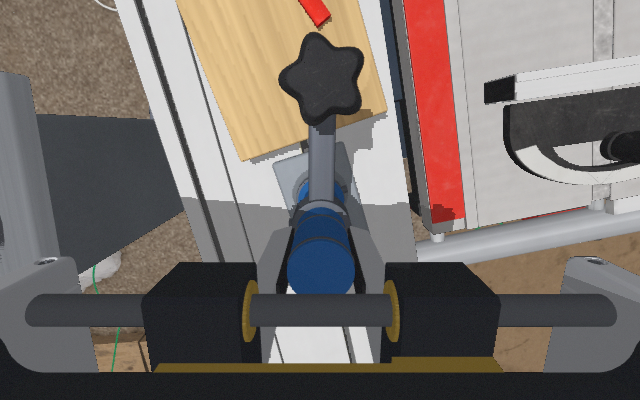

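The brass tip stands proud of the tube at (220,258), the expected height, so the button seems to be out. I'll check by feel with a small turn and then a slight lift.

Emit:
{"method": "carry_out", "body": {
  "increments": [
    [0.2, [0, 0, 0], 0.03],
    [0.2, [0, 0, 0], 0.06],
    [0.2, [0, 0, 0], 0.06]
  ]
}}

```text
time_s: 17.35
position: [0.4712, 0.0513, 0.1403]
tcp_rot: [179.9, 0.0, 89.4]
contact_force: [-2.3, 2.5, 5.1]
opening: 0.0337
```

```bash
python3 st.py
```

```text
17.35 [0.47119 0.05126 0.14026] [1.7993e+02 2.0000e-02 8.9350e+01] [-2.28  2.53  5.06] [ 0.53   0.629 -0.033] 0.033711629611735364
```

Emit:
{"method": "carry_out", "body": {
  "increments": [
    [0.2, [0, 0, -0.3], 0.02],
    [0.2, [0, 0, -0.4], 0.05],
    [0.2, [0, 0, -0.4], 0.05]
  ]
}}

```text
time_s: 17.73
position: [0.471, 0.0513, 0.1403]
tcp_rot: [180.0, 0.0, 86.5]
contact_force: [-1.5, 1.6, 4.4]
opening: 0.0339
```

```bash
python3 st.py
python3 - <<'E'
from rig import ctrl
from h import *
r=ctrl.read_camera("scene"); crop(r["color"],275,190,310,225,16,"pics/s10c.png")
E
```

```text
17.725 [0.471   0.05126 0.14028] [1.7995e+02 1.0000e-02 8.6510e+01] [-1.52  1.58  4.37] [ 0.404  0.371 -0.048] 0.03386462981188938
```

View pics/s10c.png

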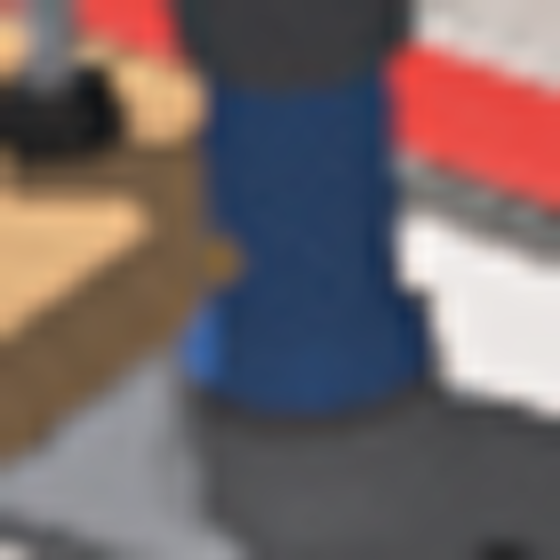

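The dot stayed put while the column turned 0.11 rad, so the button is visible through the hole. Gentle lift test next.

Emit:
{"method": "carry_out", "body": {
  "increments": [
    [0.2, [0, 0, -1], 0],
    [0.2, [0, 0, -2], 0],
    [0.2, [0, 0, -3], 0],
    [0.2, [0, 0, -3], 0]
  ]
}}

```text
time_s: 18.27
position: [0.47, 0.0515, 0.142]
tcp_rot: [-179.9, -0.0, 86.6]
contact_force: [2.4, 2.6, -8.9]
opening: 0.0335
```

```bash
python3 st.py
```

```text
18.275 [0.47004 0.05146 0.14204] [-1.7992e+02 -1.0000e-02  8.6560e+01] [ 2.42  2.55 -8.93] [ 0.268 -0.631  0.01 ] 0.033494907345654086
```

Emit:
{"method": "carry_out", "body": {
  "increments": [
    [0.2, [0, 0, -0.5], 0],
    [0.2, [0, 0, -1.2], 0],
    [0.2, [0, 0, -1.2], 0]
  ]
}}

```text
time_s: 18.65
position: [0.4698, 0.0515, 0.1429]
tcp_rot: [-179.9, -0.0, 86.6]
contact_force: [4.8, 1.7, -18.9]
opening: 0.0338
```

```bash
python3 st.py
```

```text
18.65 [0.46982 0.05155 0.14285] [-1.799e+02 -1.000e-02  8.656e+01] [  4.78   1.67 -18.92] [ 0.245 -1.248  0.057] 0.033777244677953316
```

Lifting is blocked, at about 12 N above the column's weight, so it is locked. Setting it back down, then centring.

Emit:
{"method": "carry_out", "body": {
  "increments": [
    [0.2, [0, 0, 1], 0],
    [0.2, [0, 0, 2], 0],
    [0.2, [0, 0, 3], 0],
    [0.2, [0, 0, 3.8], 0],
    [0.2, [0, 0, 3.8], 0]
  ]
}}

```text
time_s: 19.27
position: [0.471, 0.0513, 0.1412]
tcp_rot: [180.0, 0.0, 86.6]
contact_force: [-1.0, 1.8, -4.6]
opening: 0.0339
```

```bash
python3 st.py
```

```text
19.275 [0.47104 0.0513  0.1412 ] [1.7996e+02 1.0000e-02 8.6560e+01] [-0.99  1.78 -4.6 ] [0.25  0.288 0.047] 0.03393403127479877
```

Emit:
{"method": "carry_out", "body": {
  "increments": [
    [0.2, [0, 0, 0.7], 0],
    [0.2, [0, 0, 1.4], 0],
    [0.2, [0, 0, 1.8], 0],
    [0.2, [0, 0, 1.8], 0]
  ]
}}

```text
time_s: 19.77
position: [0.4713, 0.0514, 0.1403]
tcp_rot: [179.9, 0.0, 86.6]
contact_force: [-4.8, 2.2, 6.2]
opening: 0.0337
```

```bash
python3 st.py
```

```text
19.775 [0.47128 0.05135 0.14025] [1.7995e+02 1.0000e-02 8.6570e+01] [-4.84  2.23  6.19] [0.349 1.186 0.016] 0.033687675516683266
```

Emit:
{"method": "carry_out", "body": {
  "increments": [
    [0.2, [0, -0.4, -0.5], 0],
    [0.2, [0, -0.7, -0.8], 0],
    [0.2, [0, -0.7, -0.8], 0],
    [0.5, [0, -0.7, -0.8], 0],
    [0.7, [0, -0.7, -0.8], 0],
    [0.7, [0, -0.7, -0.8], 0],
    [0.7, [0, -0.7, -0.8], 0]
  ]
}}

```text
time_s: 20.65
position: [0.4699, 0.0514, 0.1392]
tcp_rot: [-180.0, 0.0, 86.6]
contact_force: [-0.2, -0.6, -0.8]
opening: 0.0656
```

```bash
python3 look.py w11
python3 - <<'E'
from rig import ctrl
from h import *
r=ctrl.read_camera("scene"); crop(r["color"],275,190,310,225,16,"pics/s11c.png")
E
```

```text
20.65 [0.46986104 0.05136583 0.13924238] [-1.79984912e+02  6.18040944e-03  8.65610295e+01] [-0.24921272 -0.63855213 -0.78040332] [-0.09926744  0.08850649  0.02562161] 0.06557863296496232
```

View pics/s11c.png

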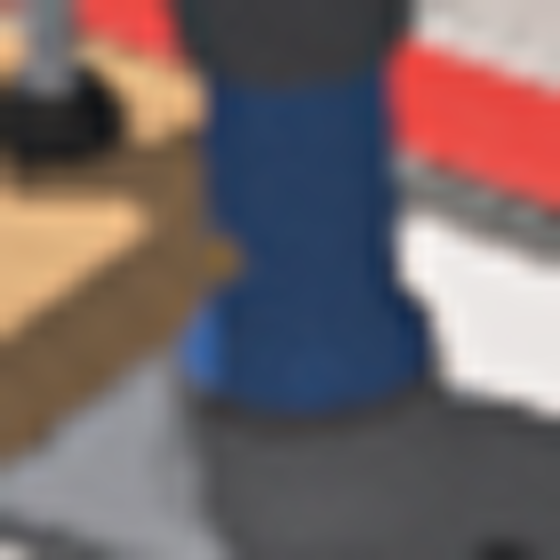

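View pics/w11.png

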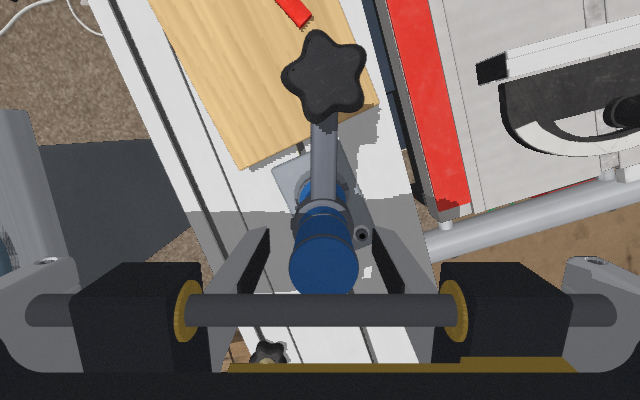

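The column stands free with the button visible. By my angle estimates the hole may sit near the edge of its play, so I'll regrip lightly and turn back a little.

Emit:
{"method": "carry_out", "body": {
  "increments": [
    [0.45, [0, 0.5, -2], 0],
    [0.2, [0, 0.5, -2], 0],
    [0.2, [0, 0.5, -2], 0],
    [0.2, [0, 0.5, -2], 0],
    [0.2, [0, 0.5, -2], -0.02],
    [0.2, [0, 0.5, -2], -0.04],
    [0.2, [0, 0.5, -2], -0.06],
    [0.2, [0, 0.5, -2], -0.07],
    [0.2, [0, 0.5, -2], -0.07]
  ],
  "newtons": 15
}}

```text
time_s: 21.88
position: [0.4706, 0.0514, 0.1416]
tcp_rot: [180.0, 0.0, 90.6]
contact_force: [1.5, 1.3, -0.1]
opening: 0.0336
```

```bash
python3 st.py
```

```text
21.875 [0.47062 0.05141 0.14155] [179.98   0.    90.58] [ 1.51  1.34 -0.12] [-0.054 -0.26  -0.06 ] 0.033590843149320135
```

Emit:
{"method": "carry_out", "body": {
  "increments": [
    [0.5, [0, 0, 0], 0],
    [0.7, [0, 0, 0], 0],
    [0.8, [0, 0, 0], 0],
    [0.8, [0, 0, 0], 0],
    [0.8, [0, 0, -10], 0],
    [0.8, [0, 0, -30], 0],
    [0.8, [0, 0, -60], 0],
    [0.8, [0, 0, -100], 0],
    [0.8, [0, 0, -140], 0],
    [0.8, [0, 0, -160], 0],
    [0.8, [-60, 0, -160], 0],
    [0.8, [-120, 0, -160], 0],
    [0.8, [-120, 0, -160], 0]
  ]
}}

```text
time_s: 23.5
position: [0.4712, -0.0714, 0.3008]
tcp_rot: [-179.9, -0.0, 90.2]
contact_force: [-0.3, 0.3, 0.4]
opening: 0.0747
```

```bash
python3 look.py w12
python3 - <<'E'
from rig import ctrl
from h import *
r=ctrl.read_camera("scene"); cv2.imwrite("pics/s12.png",r["color"]); crop(r["color"],230,130,330,230,6,"pics/s12c.png"); crop(r["color"],275,190,310,225,16,"pics/s12d.png")
E
```

```text
23.5 [ 0.47117589 -0.07142987  0.3007687 ] [-1.79911001e+02 -1.47294226e-02  9.02366373e+01] [-0.34676481  0.27623475  0.36475689] [-0.093931    0.05010807  0.02189176] 0.07472836567809482
```

View pics/s12c.png

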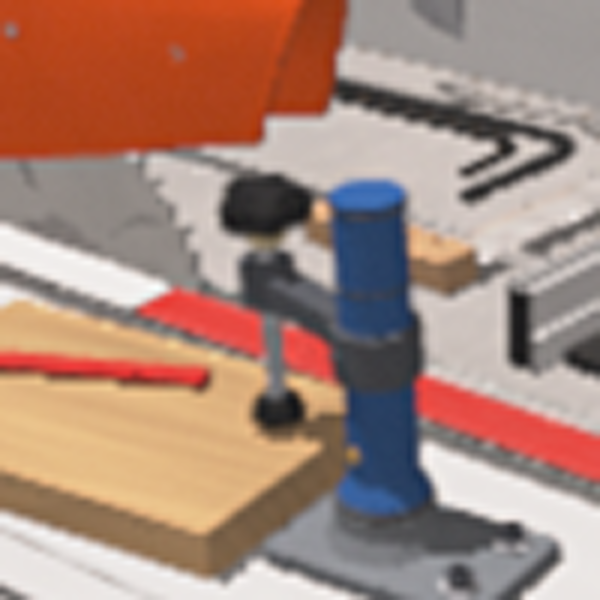

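View pics/s12d.png

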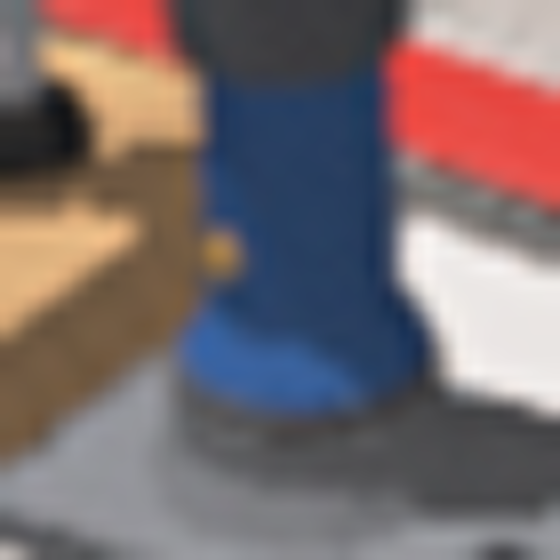

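View pics/w12.png

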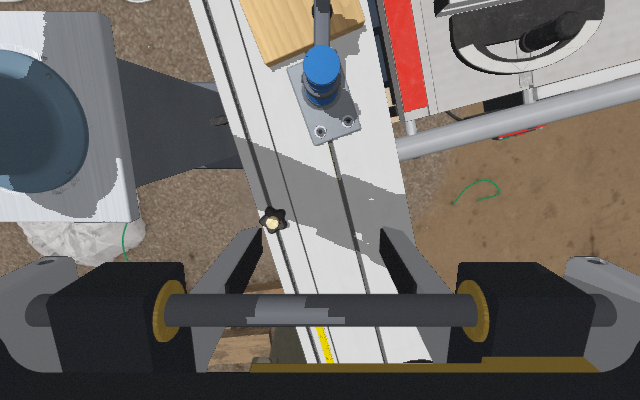

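The column stands upright on the shoulder and the brass button shows in the hole at (222,255). The board, pencil and spare knob look undisturbed, so I'm handing in.

Run:
```python
from rig import ctrl
print(ctrl.job_done())
```

```text
the job is handed in; nothing more can be done
None
```

The column is on the foot's spigot, seated on the shoulder and locked by the button. The job is handed in, with the gripper clear of everything; the hand-in gave no verdict.

- **Fitting:** I gripped the column at its round end and lowered it over the spigot in small steps. The button's side force showed as the flared mouth pushed it in. The column stopped at the shoulder height with about 7 N down, and I then turned it about 0.4 rad.
- **Lock:** The brass tip showed through the hole and stayed put while the column turned another 0.11 rad. A gentle lift was blocked at about 12 N above the column's weight. I then set it down, turned it back 0.07 rad towards the middle of its play, and released.
- **Last checks:** The final pictures show the column upright on the shoulder with the button in the hole. The board, pencil and spare knob look undisturbed, though I judged that by eye and did not measure it.
- **Not settled:** My estimates of the button's direction ranged from about 163° to 184°, so I relied on feel and sight. I judged the button's full travel only from the pictures and the blocked lift.

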